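Lift toasted bread off the gas ring with a spatula

TASK

Move the tin canister aside from its clay tile in front of the gas ring, slide the spatula under the round bread on the toasting grid, lift it and set it gently in the middle of the wooden cooling stand, then draw the spatula out. Lay the spatula flat on the bench, right way up, and stand the canister upright again in the middle of its clay tile. The bread is hot: never touch it with the fingers or drop it, do not tip the canister over, and leave all other kitchen things where they are.

Things in the scene. Friction and masses are not known exactly. Their poses are not given: they have to be found in the camera images.
- bread: Hard, crisp round bread, like a thick biscuit, tan with three darker slits on top: diameter 110 mm, 14 mm thick, about 60 g. Origin: centre of its underside; z up through it. It starts lying across the two bars of the toasting grid, about over the grid's centre.
- grid_center (a point): Fixed toasting grid over the gas ring: point midway between its two steel bars, level with their tops, 60 mm above the bench. Bars along x (to +-70 mm), 8 mm wide, 12 high, 74 mm free between them. Spatula goes in at the open -x end, moving to +x. Burner top between the bars: 30 mm above the bench. A wind guard 85 mm high closes the end at x +78 mm and the rear sides (y +-75). z up.
- tile_center (a point): Centre of the top face of the fixed square clay tile, 100 x 100 mm, its top 8 mm above the bench, on the -x side of the toasting grid (135 mm from the grid's centre along the grid's x axis; same axes as the grid). The canister starts on it and must be back in its middle at the end.
- canister_center (a point): Closed upright tin canister, a plain metal cylinder of diameter 60 mm (its lid, the top 18 mm, 63 mm) and 110 mm high, about 250 g. Point: on its axis, half-way up (55 mm above its underside); z up along the axis. It starts upright on the clay tile and blocks the way to the toasting grid.
- spatula_grip (a point): Loose spatula, 120 g, flat on the bench; point at its grip, 11 mm above its underside. x to the blade, z up. Wooden handle 18 mm wide, 22 high, x -80 to +25 mm; steel strip 18 wide, 4 thick; steel blade 52 wide, 3 thick, x +50 to +125. Undersides in one plane. To lift, have this point 95 mm short of the bread's centre. Pinched here across y with 40 N or more it carries the bread.
- spatula_tip (a point): Middle of the front edge of the spatula's blade (125 mm ahead of the grip point along the spatula, 1.5 mm above its underside); same axes as the grip point.
- stand_center (a point): Fixed wooden cooling stand: point midway between its two upright side boards, level with their tops, 55 mm above the bench. Boards along x (to +-65 mm), 12 mm thick, 74 mm free between them; base board's top 8 mm above the bench. Both ends open, -x towards the robot. The bread must end across both board tops, its centre by this point. z up.
- cup_a: Bystander: clay cup, diameter 68 mm, 75 mm high, standing between the two stands beyond the spatula's blade. Origin: centre of its underside.
- cup_b: Bystander: the other clay cup, same size, on the robot's right. Origin: centre of its underside.
- spice_jar: Bystander: glass spice jar, diameter 60 mm, 110 mm high, on the robot's left. Origin: centre of its underside.

How it is judged:
By the outcome, as a careful person would: the job done as asked, in the order asked, and still so for the second after the job is handed in, with the robot touching nothing.
It also fails if it takes over 72 s, if anything falls off the work surface, if the arm or the gripper's body presses on something with over 40 N, if the wrist force passes 120 N, or if a joint passes its speed limit or range.

ROBOT

A 7-joint arm with a two-finger parallel gripper is mounted at the origin on the work surface. World frame = base frame: x ahead of the robot, y to its left, z up, the work surface at z = 0. Lengths are in m, angles in degrees, forces in N, time in s.
With the tool pointing down it reaches from about 0.425 to 0.875 m from the base axis. Payload 4.7 kg.
Tool frame: the origin (TCP) lies between the finger pads; the fingertips stand 11 mm ahead of it and the grasp point (between the pads) lies 8 mm behind it (env.tcp_to_tips is the distance from the TCP to the fingertips, in m); z points along the fingers, y is the line along which they close (so a half turn about z gives the same grasp; the last joint's range is limited). The gripper opens to 87 mm and grips with 3 to 60 N. Pads are 19 mm wide; open, the fingers measure 117 mm over their backs; the gripper's body (75 mm by 190 mm) begins 51 mm behind the grasp point.
Start: joints at [-69.437, 18.392, -4.016, 83.108, 1.295, 78.541, -3.26], TCP at [0.22, 0.612, 0.234] pointing down, gripper open.
Joint ranges: [-163.93, 163.93], [-17.29, 119.83], [-79.2, 71.16], [3.27, 140.29], [-89.18, 269.18], [5.43, 117.66], [-154.24, 154.24]. Speed limits (degrees/s): [147.25, 147.25, 180, 180, 180, 180, 180].

INTERFACE

Orientations are given as [roll, pitch, yaw] about the fixed x, y, z axes, in that order (R = Rz(yaw) Ry(pitch) Rx(roll)).
In Python, from cell import env, viewer gives the robot as it stands.
- The arm moves only by the tool step_arm, never from a script. Its arguments are lists of equal length, an entry for each row: "delta_pos": the shift along the tool's x, y, z in units of 0.2 m (1.0 is 0.2 m), a list of three; "rot": the turn, a rotation vector about the tool's x, y, z in units of 1.5 rad (1.0 is 1.5 rad), a list of three; "gripper": the gripper command: -1 is shut, 1 is fully open, values between are in proportion. A call has 1 to 20 rows; each row is the pose to reach, as a shift and turn from the pose commanded when the call began, along the tool's axes at that moment; what a row does not reach only later rows make up. A row lasts 1/8 s, in which the tool goes at most 62.5 mm and 10.7 degrees, less where a joint would pass 70% of its speed; a pose out of reach is approached as far as the arm can. A call with a number of a shift or a turn outside -1 to 1 is refused whole. A call with a gripper value outside its range is refused whole. The fingers move at their own pace and stop on an object; "squeeze" is the grip in N (left out, the last holds). Time passes only in rows, so rows that repeat a pose let the fingers close. It gives the time, the measured TCP pose, the force, the opening and the grip force at its end, in the units of the state.
- env.get_obs(): the state, without advancing time (a new reading comes with each control period).
- viewer.read_camera(name): name is "scene" or "top"; returns a dict with "img" (480x640x3 uint8, red, green, blue), "fx", "fy", "cx", "cy" (pixels), "dist" ([k1, k2, p1, p2, k3] as OpenCV has them; the pictures are not rectified), "pose" (4x4, takes a point from camera to world coordinates). Camera axes: x right, y down, z forward; pixel columns grow to the right and rows downward; lengths in m; the calibration is good to about 2 mm. A picture is of the moment at which its call begins. There is no depth.
- env.sign_off(): hands the job in; it is judged then, once.
The state is a dict: "time_s": time; "qpos": joint angles; "joint_velocities": joint speeds; "effort": joint torques, N m; "tool_pos": TCP position; "tool_rot": TCP orientation; "force": force on the tool from outside, world axes, zero at the start; "wrist_torque": the same for the moment, N m; "grip_width": finger opening in m; "grasp_force": force on a finger pad.
Only numpy, scipy, OpenCV 4.12 (cv2) and the standard library are available. Lean on these libraries where they do the work, as an engineer would, in place of code of your own. Each camera call takes 0.05 s, during which the arm holds its last target. There are 200 camera calls.

## Working session

There is one attempt and no reset: what is moved stays moved. The work goes in short steps, Python scripts to look and compute and a tool call to move; the robot and the scene stay as the last step left them, time stands still between calls to the robot, and variables do not carry over. Pictures are saved under pics/ and viewed, at most 10 in all, crops included, and the job is handed in when it is done.

Besides the shell and the picture viewer there is one more tool, called as name(argument=value, ...) on one line, values as JSON. step_arm: Moves the arm, as the interface text tells. Shifts and turns lie within -1 to 1; 1 stands for 0.2 m of shift or 1.5 rad of turn. Its arguments: {"type":"object","properties":{"delta_pos":{"type":"array"},"rot":{"type":"array"},"gripper":{"type":"array"},"squeeze":{"type":"number"}},"required":["delta_pos","rot","gripper"]}

```bash
ls; mkdir -p pics
python3 - <<'E'
from cell import env, viewer
import cv2,pickle,numpy as np
d={}
for n in("scene","top"):
    c=viewer.read_camera(n); d[n]=c; cv2.imwrite(f"pics/{n}0.png",c["img"][:,:,::-1])
    print(n,c["fx"],c["fy"],c["cx"],c["cy"],c["dist"],np.round(c["pose"],3).tolist())
pickle.dump(d,open("cam0.pkl","wb"))
o=env.get_obs();print(o, env.tcp_to_tips)
E
```

```text
pics
scene 576.2739572608591 576.2739572608591 316.49137501030464 231.1124482865147 [-0.11113569  0.          0.          0.          0.        ] [[-0.418, 0.525, -0.741, 1.8], [0.908, 0.242, -0.34, 0.541], [0.001, -0.816, -0.578, 0.997], [0.0, 0.0, 0.0, 1.0]]
top 613.431140741452 613.431140741452 317.8529619302575 243.42559988728271 [-0.08391612  0.          0.          0.          0.        ] [[0.0, -0.985, 0.173, 0.354], [-1.0, -0.002, -0.011, 0.017], [0.011, -0.173, -0.985, 1.49], [0.0, 0.0, 0.0, 1.0]]
{'time_s': 0.1, 'qpos': array([-69.43597328,  18.43618567,  -4.01590235,  83.16794913,
         1.29480596,  78.53791265,  -3.26033375]), 'joint_velocities': array([-0.030999  , -0.11048049,  0.04769201, -0.15567825,  0.09905385,
       -0.02216517,  0.02541526]), 'effort': array([-4.84944776e-04, -4.92575741e+01, -4.06102818e-01, -3.13399994e+01,
       -6.42752834e-02,  3.94584797e-02,  6.63471087e-05]), 'tool_pos': array([0.21959618, 0.61129444, 0.232555  ]), 'tool_rot': array([-1.79903171e+02,  4.97008953e-03,  1.60245552e+02]), 'force': array([-1.12015742, -0.13850861,  0.26413814]), 'wrist_torque': array([-0.00202728,  0.01956782,  0.00824481]), 'grasp_force': 0.0, 'grip_width': 0.08709229385971905} 0.011
```

View pics/scene0.png

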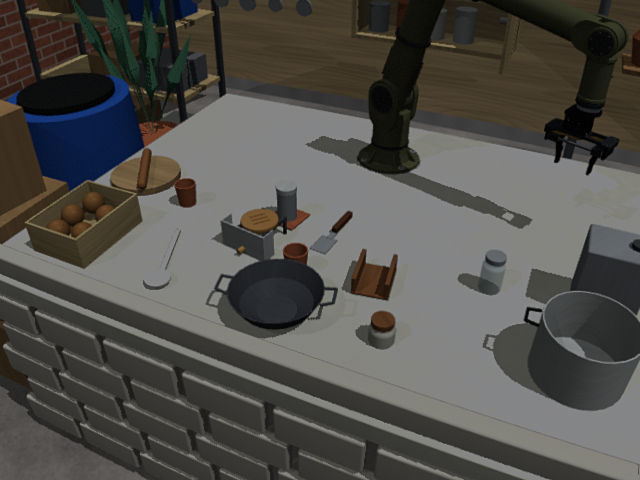

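View pics/top0.png

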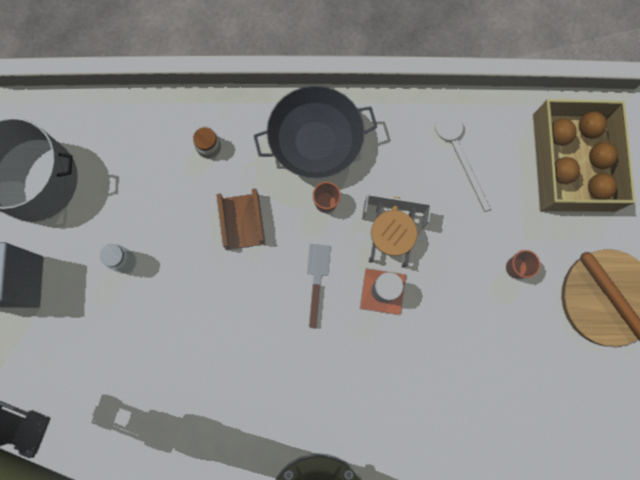

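The scene view shows the grid with the bread at (260,222) and the canister at (287,200). In the top view the bread is at (394,232), the canister on its tile at (388,287), the spatula runs from (315,320) to (319,250), the stand is at (241,221), cup_a at (326,197), cup_b at (524,264) and the jar at (116,256).

```bash
cat > h.py <<'E'
import numpy as np,cv2
def ray(c,uv):
    K=np.array([[c["fx"],0,c["cx"]],[0,c["fy"],c["cy"]],[0,0,1]])
    p=cv2.undistortPoints(np.array(uv,float).reshape(-1,1,2),K,np.array(c["dist"])).reshape(-1,2)
    P=np.array(c["pose"]); d=np.c_[p,np.ones(len(p))]@P[:3,:3].T
    return P[:3,3],d
def onz(c,uv,z):
    o,d=ray(c,uv); return o+d*((z-o[2])/d[:,2])[:,None]
def proj(c,X):
    P=np.linalg.inv(np.array(c["pose"])); r=cv2.Rodrigues(P[:3,:3])[0]
    K=np.array([[c["fx"],0,c["cx"]],[0,c["fy"],c["cy"]],[0,0,1]])
    return cv2.projectPoints(np.array(X,float).reshape(-1,1,3),r,P[:3,3],K,np.array(c["dist"]))[0].reshape(-1,2)
E
python3 - <<'E'
import pickle,cv2,numpy as np
d=pickle.load(open("cam0.pkl","rb"))
t=d["top"]["img"];s=d["scene"]["img"]
a=cv2.resize(t[180:340,200:450,::-1],None,fx=3.2,fy=3.2,interpolation=cv2.INTER_CUBIC)
cv2.imwrite("pics/tc.png",a[:600])
b=cv2.resize(s[170:310,210:410,::-1],None,fx=4,fy=4,interpolation=cv2.INTER_CUBIC)
cv2.imwrite("pics/sc.png",b)
E
```

```text
(no output)
```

View pics/tc.png

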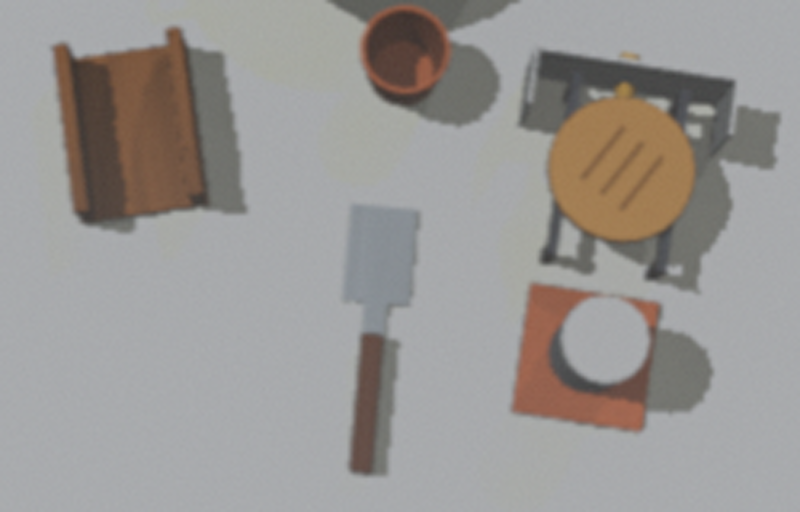

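View pics/sc.png

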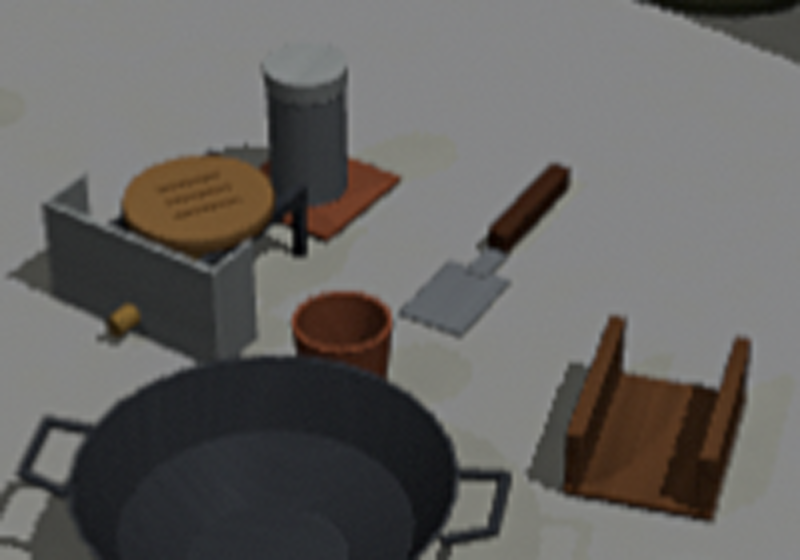

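The top crop shows tile corners (532,284),(662,302),(643,431),(512,411), a handle from (372,333) to (362,473), blade corners (352,204),(420,210),(411,304),(343,300), and bread centred at (621,168). The scene crop shows the bread flat on the bars, and the cup standing beyond the blade.

Run:
```python
import pickle,cv2,numpy as np
from h import *
np.set_printoptions(precision=4,suppress=True)
d=pickle.load(open("cam0.pkl","rb")); T=d["top"];S=d["scene"]
def f(p): return np.array(p,float)/3.2+[200-.34,180-.34]
def g(p): return np.array(p,float)/4+[210-.37,170-.37]
def show(n,P):
    print(n,P[:,:3].tolist() and np.round(P,4).tolist())
hsv=cv2.cvtColor(T["img"],cv2.COLOR_RGB2HSV)
def mask(lo,hi,box):
    m=cv2.inRange(hsv,lo,hi); z=np.zeros_like(m); x0,y0,x1,y1=box; z[y0:y1,x0:x1]=m[y0:y1,x0:x1]
    c=max(cv2.findContours(z,0,cv2.CHAIN_APPROX_NONE)[0],key=cv2.contourArea); return c
print(hsv[232,394],hsv[300,370],hsv[300,316],hsv[287,389],hsv[260,319])
# tile
c=mask((0,90,60),(15,255,255),(355,265,410,318))
P=onz(T,c.reshape(-1,2),.008)[:,:2].astype(np.float32)
r=cv2.minAreaRect(cv2.convexHull(P)); print("tile",r)
show("tile clicks",onz(T,f([(532,284),(662,302),(643,431),(512,411)]),.008))
# bread
c=mask((10,90,90),(25,255,255),(365,205,425,262))
P=onz(T,c.reshape(-1,2),.074)[:,:2].astype(np.float32); print("bread",cv2.minEnclosingCircle(P),cv2.fitEllipse(P))
# handle
c=mask((0,60,20),(15,255,140),(305,280,325,332))
P=onz(T,c.reshape(-1,2),.022)[:,:2].astype(np.float32); print("handle",cv2.minAreaRect(P))
show("blade",onz(T,f([(352,204),(420,210),(411,304),(343,300)]),.003))
# canister lid: bright
m=mask((0,0,0),(180,40,255),(372,272,404,302));
show("lid",onz(T,f([(605,340)]),.118))
show("lid LR/TB",onz(T,f([(560,340),(651,340),(605,295),(605,385)]),.118))
show("stand",onz(T,f([(54,45),(69,44),(76,212),(90,211),(167,30),(181,28),(190,207),(204,205)]),.055))
show("bars top near ends",onz(T,f([(541,250),(555,251),(648,266),(663,267)]),.06))
show("bars far",onz(T,f([(569,75),(580,76),(673,91),(686,93)]),.06))
show("scene lid",onz(S,g([(305,66)]),.118)); show("scene bread",onz(S,g([(198,200)]),.074))
show("cup",onz(T,f([(405,50)]),.075))
```

```text
[ 15 125 135] [  8 121 146] [ 7 75 99] [105   6 172] [104  19 148]
tile ((0.4976487457752228, -0.1568392664194107), (0.09676677733659744, 0.09683834761381149), 81.22303771972656)
tile clicks [[0.5533, -0.1168, 0.008], [0.5395, -0.216, 0.008], [0.4415, -0.1993, 0.008], [0.4566, -0.1004, 0.008]]
bread ((0.6352090835571289, -0.1795891374349594), 0.05918341502547264) ((0.6316812038421631, -0.17811447381973267), (0.10418879985809326, 0.10987046360969543), 86.48049926757812)
handle ((0.4620482921600342, 0.009454510174691677), (0.011945946142077446, 0.09883960336446762), 84.81957244873047)
blade [[0.6158, 0.0206, 0.003], [0.6113, -0.0317, 0.003], [0.5385, -0.0246, 0.003], [0.5415, 0.0273, 0.003]]
lid [[0.4988, -0.1578, 0.118]]
lid LR/TB [[0.4988, -0.126, 0.118], [0.4988, -0.1903, 0.118], [0.5307, -0.1584, 0.118], [0.4672, -0.1572, 0.118]]
stand [[0.728, 0.2455, 0.055], [0.7288, 0.2342, 0.055], [0.6003, 0.2254, 0.055], [0.601, 0.215, 0.055], [0.7397, 0.1605, 0.055], [0.7413, 0.1499, 0.055], [0.6042, 0.1407, 0.055], [0.6057, 0.1304, 0.055]]
bars top near ends [[0.5716, -0.119, 0.06], [0.5709, -0.1294, 0.06], [0.5598, -0.1981, 0.06], [0.559, -0.2092, 0.06]]
bars far [[0.7044, -0.1421, 0.06], [0.7037, -0.1503, 0.06], [0.6924, -0.2201, 0.06], [0.6909, -0.2299, 0.06]]
scene lid [[0.5023, -0.1553, 0.118]]
scene bread [[0.6345, -0.1746, 0.074]]
cup [[0.7194, -0.0186, 0.075]]
```

```bash
cat >> h.py <<'E'
from scipy.spatial.transform import Rotation as R
def rot(yaw): return R.from_euler("xyz",[180,0,yaw],degrees=True)
def plan(wps,start=None):
    """wps: calls of [ (x,y,z,yaw)...]; prints shift/0.2 and rot/1.5 in tool axes at the start of each call"""
    if start is None:
        from cell import env
        o=env.get_obs(); p=o["tool_pos"]; r=R.from_euler("xyz",o["tool_rot"],degrees=True)
        print("at",np.round(p,4),np.round(o["tool_rot"],2),"t",round(o["time_s"],2),"F",np.round(o["force"],1),"w",round(o["grip_width"],4),"g",round(o["grasp_force"],1))
    else: p=np.array(start[:3]); r=rot(start[3])
    for call in wps:
        for x,y,z,w in call:
            q=np.array([x,y,z]); t=rot(w)
            print(" row",np.round(r.inv().apply(q-p)/.2,3).tolist(),np.round((r.inv()*t).as_rotvec()/1.5,3).tolist())
        print(" --"); p=q;r=t
E
python3 - <<'E'
from h import *
plan([[(.36,.49,.23,165)],[(.46,.32,.23,170.8)],[(.49,.13,.23,170.8)],[(.4985,-.05,.23,170.8)],[(.4985,-.1575,.21,170.8)],[(.4985,-.1575,.07,170.8)]])
E
```

```text
at [0.2196 0.6113 0.2326] [-179.9     0.    160.25] t 0.1 F [-1.1 -0.1  0.3] w 0.0871 g 0.0
 row [-0.866, -0.333, 0.013] [-0.001, 0.0, -0.055]
 --
 row [-0.703, -0.692, -0.0] [-0.0, 0.0, -0.067]
 --
 row [-0.3, -0.914, -0.0] [0.0, 0.0, 0.0]
 --
 row [-0.186, -0.882, -0.0] [0.0, 0.0, 0.0]
 --
 row [-0.086, -0.531, 0.1] [0.0, 0.0, 0.0]
 --
 row [0.0, -0.0, 0.7] [0.0, 0.0, 0.0]
 --
```

step_arm(delta_pos=[[-0.866,-0.333,0],[-0.866,-0.333,0],[-0.866,-0.333,0]], rot=[[0,0,-0.055],[0,0,-0.055],[0,0,-0.055]], gripper=[1,1,1])

```text
time_s: 0.48
tool_pos: [0.3615, 0.4888, 0.2331]
tool_rot: [-180.0, 0.0, 165.0]
force: [0.3, 0.3, 0.8]
grip_width: 0.087
grasp_force: 0.0
```

step_arm(delta_pos=[[-0.7,-0.69,0],[-0.7,-0.69,0],[-0.7,-0.69,0]], rot=[[0,0,-0.067],[0,0,-0.067],[0,0,-0.067]], gripper=[1,1,1])

```text
time_s: 0.85
tool_pos: [0.4558, 0.3267, 0.2332]
tool_rot: [-180.0, -0.0, 170.7]
force: [-0.1, 0.9, 0.2]
grip_width: 0.0868
grasp_force: 0.0
```

step_arm(delta_pos=[[-0.3,-0.914,0],[-0.3,-0.914,0],[-0.3,-0.914,0]], rot=[[0,0,0],[0,0,0],[0,0,0]], gripper=[1,1,1])

```text
time_s: 1.23
tool_pos: [0.484, 0.1414, 0.2333]
tool_rot: [180.0, -0.0, 170.7]
force: [0.6, 1.0, 0.5]
grip_width: 0.0873
grasp_force: 0.0
```

step_arm(delta_pos=[[-0.186,-0.882,0],[-0.186,-0.882,0],[-0.186,-0.882,0],[-0.186,-0.882,0],[-0.186,-0.882,0]], rot=[[0,0,0],[0,0,0],[0,0,0],[0,0,0],[0,0,0]], gripper=[1,1,1,1,1])

```text
time_s: 1.85
tool_pos: [0.4922, -0.036, 0.2333]
tool_rot: [180.0, -0.0, 170.7]
force: [0.2, 0.2, 0.4]
grip_width: 0.0872
grasp_force: 0.0
```

Run:
```python
from h import *
plan([[(.4985,-.1575,.20,170.8)],[(.4985,-.1575,.072,170.8)]])
```

```text
at [ 0.4922 -0.036   0.2333] [ 1.7996e+02 -3.0000e-02  1.7073e+02] t 1.85 F [0.2 0.2 0.4] w 0.0872 g 0.0
 row [-0.129, -0.595, 0.166] [0.0, -0.0, -0.001]
 --
 row [0.0, -0.0, 0.64] [0.0, 0.0, 0.0]
 --
```

step_arm(delta_pos=[[-0.129,-0.595,0.166],[-0.129,-0.595,0.166],[-0.129,-0.595,0.166],[-0.129,-0.595,0.166],[-0.129,-0.595,0.35],[-0.129,-0.595,0.5],[-0.129,-0.595,0.65],[-0.129,-0.595,0.75],[-0.129,-0.595,0.806],[-0.129,-0.595,0.806]], rot=[[0,0,0],[0,0,0],[0,0,0],[0,0,0],[0,0,0],[0,0,0],[0,0,0],[0,0,0],[0,0,0],[0,0,0]], gripper=[1,1,1,1,1,1,1,1,1,1])

```text
time_s: 3.1
tool_pos: [0.4988, -0.1565, 0.072]
tool_rot: [180.0, -0.1, 170.9]
force: [-0.2, 0.3, 0.1]
grip_width: 0.0872
grasp_force: 0.0
```

step_arm(delta_pos=[[0,0,0],[0,0,0],[0,0,0],[0,0,0],[0,0,0],[0,0,0]], rot=[[0,0,0],[0,0,0],[0,0,0],[0,0,0],[0,0,0],[0,0,0]], gripper=[0.2,0,-0.2,-0.3,-0.3,-0.3], squeeze=20)

```text
time_s: 3.85
tool_pos: [0.499, -0.1582, 0.0728]
tool_rot: [180.0, 0.0, 170.7]
force: [-1.0, 1.3, 5.0]
grip_width: 0.0623
grasp_force: 20.0
```

step_arm(delta_pos=[[0,0,-0.1],[0,0,-0.2],[0,0,-0.3],[0,0,-0.3]], rot=[[0,0,0],[0,0,0],[0,0,0],[0,0,0]], gripper=[-0.3,-0.3,-0.3,-0.3])

```text
time_s: 4.35
tool_pos: [0.4993, -0.1584, 0.133]
tool_rot: [180.0, 0.1, 170.7]
force: [0.3, 0.4, -1.3]
grip_width: 0.0624
grasp_force: 20.0
```

Run:
```python
from h import *
from cell import viewer
c=viewer.read_camera("scene")["img"]
cv2.imwrite("pics/s1.png",cv2.resize(c[100:280,180:380,::-1],None,fx=3,fy=3,interpolation=cv2.INTER_CUBIC))
plan([[(.485,-.33,.11,170.8)],[(.485,-.33,.068,170.8)]])
```

```text
at [ 0.4985 -0.1581  0.1319] [179.99   0.   170.73] t 4.4 F [ 0.  -0.5 -2.2] w 0.0628 g 20.0
 row [-0.072, -0.859, 0.11] [0.0, 0.0, -0.001]
 --
 row [0.0, -0.0, 0.21] [0.0, 0.0, 0.0]
 --
```

View pics/s1.png

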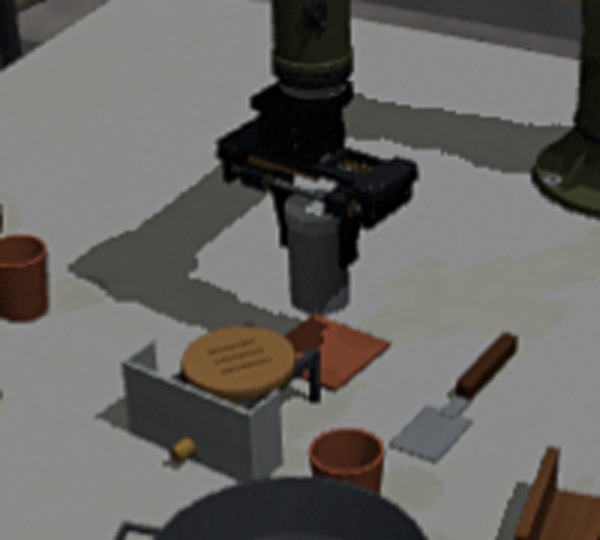

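The picture shows the canister held upright at (318,260), clear of the bare tile at (340,350), with the bread undisturbed on the grid.

step_arm(delta_pos=[[-0.02,-0.25,0],[-0.04,-0.5,0],[-0.06,-0.75,0],[-0.072,-0.86,0.05],[-0.072,-0.86,0.15],[-0.072,-0.86,0.24],[-0.072,-0.86,0.3],[-0.072,-0.86,0.32],[-0.072,-0.86,0.33],[-0.072,-0.86,0.33]], rot=[[0,0,0],[0,0,0],[0,0,0],[0,0,0],[0,0,0],[0,0,0],[0,0,0],[0,0,0],[0,0,0],[0,0,0]], gripper=[-0.3,-0.3,-0.3,-0.3,-0.3,-0.3,-0.3,-0.3,-0.3,-0.3])

```text
time_s: 5.65
tool_pos: [0.4856, -0.3302, 0.0669]
tool_rot: [-180.0, 0.1, 170.7]
force: [-0.2, 0.2, -2.5]
grip_width: 0.0624
grasp_force: 20.0
```

step_arm(delta_pos=[[0,0,0.006],[0,0,0.012],[0,0,0.012]], rot=[[0,0,0],[0,0,0],[0,0,0]], gripper=[-0.3,-0.3,-0.3])

```text
time_s: 6.02
tool_pos: [0.4856, -0.3305, 0.0649]
tool_rot: [180.0, 0.1, 170.7]
force: [-1.6, 1.6, 5.2]
grip_width: 0.0624
grasp_force: 20.0
```

step_arm(delta_pos=[[0,0,0],[0,0,0],[0,0,0],[0,0,-0.1],[0,0,-0.3],[0,0,-0.5],[0,0,-0.5]], rot=[[0,0,0],[0,0,0],[0,0,0],[0,0,0],[0,0,0],[0,0,0],[0,0,0]], gripper=[0.7,1,1,1,1,1,1])

```text
time_s: 6.9
tool_pos: [0.4873, -0.3321, 0.169]
tool_rot: [-179.9, 0.5, 170.7]
force: [-0.8, -0.8, -1.1]
grip_width: 0.0867
grasp_force: 0.0
```

Run:
```python
from h import *
plan([[(.489,-.16,.14,174.7)],[(.489,.0065,.06,174.7),(.489,.0065,.016,174.7)]])
```

```text
at [ 0.4873 -0.3321  0.169 ] [-179.88    0.47  170.71] t 6.9 F [-0.8 -0.8 -1.1] w 0.0867 g 0.0
 row [0.132, 0.851, 0.142] [-0.002, 0.005, -0.046]
 --
 row [0.077, 0.829, 0.4] [0.0, 0.0, 0.0]
 row [0.077, 0.829, 0.62] [0.0, 0.0, 0.0]
 --
```

step_arm(delta_pos=[[0.132,0.85,0.1],[0.132,0.85,0.1],[0.132,0.85,0.1],[0.132,0.85,0.1],[0.132,0.85,0.1]], rot=[[0,0,-0.046],[0,0,-0.046],[0,0,-0.046],[0,0,-0.046],[0,0,-0.046]], gripper=[1,1,0.5,0.2,0.2])

```text
time_s: 7.52
tool_pos: [0.4864, -0.1589, 0.1442]
tool_rot: [-180.0, 0.0, 174.7]
force: [-0.1, -0.6, 0.1]
grip_width: 0.0654
grasp_force: 0.0
```

step_arm(delta_pos=[[0.077,0.829,0],[0.077,0.829,0],[0.077,0.829,0],[0.077,0.829,0.1],[0.077,0.829,0.2],[0.077,0.829,0.3]], rot=[[0,0,0],[0,0,0],[0,0,0],[0,0,0],[0,0,0],[0,0,0]], gripper=[0.2,0.2,0.2,0.2,0.2,0.2])

```text
time_s: 8.28
tool_pos: [0.4872, 0.0063, 0.0837]
tool_rot: [-180.0, 0.0, 174.5]
force: [-0.6, 0.0, 0.3]
grip_width: 0.0522
grasp_force: 0.0
```

Run:
```python
from h import *
plan([[(.489,.0065,.06,174.7),(.489,.0065,.015,174.7)]])
```

```text
at [0.4872 0.0063 0.0837] [-1.7997e+02  5.0000e-02  1.7450e+02] t 8.28 F [-0.6  0.   0.3] w 0.0522 g 0.0
 row [-0.009, 0.002, 0.118] [-0.0, 0.001, -0.002]
 row [-0.009, 0.002, 0.343] [-0.0, 0.001, -0.002]
 --
```

step_arm(delta_pos=[[-0.009,0.002,0.12],[-0.009,0.002,0.22],[-0.009,0.002,0.3],[-0.009,0.002,0.335],[-0.009,0.002,0.345],[-0.009,0.002,0.345]], rot=[[0,0,0],[0,0,0],[0,0,0],[0,0,0],[0,0,0],[0,0,0]], gripper=[0.2,0.2,0.2,0.2,0.2,0.2])

```text
time_s: 9.02
tool_pos: [0.4889, 0.0085, 0.0154]
tool_rot: [180.0, 0.1, 174.7]
force: [-0.6, -0.6, 1.0]
grip_width: 0.0523
grasp_force: 0.0
```

step_arm(delta_pos=[[0,0,0],[0,0,0],[0,0,0],[0,0,0],[0,0,0],[0,0,0],[0,0,0]], rot=[[0,0,0],[0,0,0],[0,0,0],[0,0,0],[0,0,0],[0,0,0],[0,0,0]], gripper=[-0.2,-0.5,-0.7,-0.9,-1,-1,-1], squeeze=55)

```text
time_s: 9.9
tool_pos: [0.4884, 0.0085, 0.015]
tool_rot: [180.0, 0.0, 174.7]
force: [-0.6, 0.3, 0.6]
grip_width: 0.0176
grasp_force: 55.0
```

step_arm(delta_pos=[[0,0,-0.05],[0,0,-0.12],[0,0,-0.2],[0,0,-0.25],[0,0,-0.25],[0,0,-0.25]], rot=[[0,0,0],[0,0,0],[0,0,0],[0,0,0],[0,0,0],[0,0,0]], gripper=[-1,-1,-1,-1,-1,-1])

```text
time_s: 10.65
tool_pos: [0.4881, 0.0086, 0.0648]
tool_rot: [180.0, -0.0, 174.7]
force: [0.0, 0.1, -1.6]
grip_width: 0.0174
grasp_force: 55.0
```

Run:
```python
from h import *
plan([[(.43,-.02,.063,173),(.429,-.144,.059,170.8)]])
```

```text
at [0.4881 0.0086 0.0648] [ 1.7999e+02 -2.0000e-02  1.7469e+02] t 10.65 F [ 0.   0.1 -1.6] w 0.0174 g 55.0
 row [0.276, -0.169, 0.009] [0.0, -0.0, 0.02]
 row [0.223, -0.787, 0.029] [0.0, -0.0, 0.045]
 --
```

step_arm(delta_pos=[[0.14,-0.085,0],[0.276,-0.169,0.01],[0.26,-0.35,0.015],[0.245,-0.5,0.02],[0.235,-0.65,0.03],[0.223,-0.787,0.03],[0.223,-0.787,0.03],[0.223,-0.787,0.03],[0.223,-0.787,0.03]], rot=[[0,0,0.01],[0,0,0.02],[0,0,0.03],[0,0,0.035],[0,0,0.04],[0,0,0.045],[0,0,0.045],[0,0,0.045],[0,0,0.045]], gripper=[-1,-1,-1,-1,-1,-1,-1,-1,-1])

```text
time_s: 11.78
tool_pos: [0.4293, -0.1429, 0.0587]
tool_rot: [180.0, -0.0, 170.9]
force: [-0.9, 0.5, -1.2]
grip_width: 0.0175
grasp_force: 55.0
```

Run:
```python
from h import *
from cell import viewer
a=viewer.read_camera("scene");b=viewer.read_camera("top")
import pickle;pickle.dump(dict(scene=a,top=b),open("cam1.pkl","wb"))
A=cv2.resize(a["img"][160:270,200:330,::-1],None,fx=3.6,fy=3.6,interpolation=cv2.INTER_CUBIC)
B=cv2.resize(b["img"][190:300,340:440,::-1],None,fx=3.6,fy=3.6,interpolation=cv2.INTER_CUBIC)
cv2.imwrite("pics/ab1.png",np.hstack([A,B]));print(A.shape,B.shape)
plan([[(.4815,-.1525,.059,170.8),(.5378,-.1618,.059,170.8)]])
```

```text
(396, 468, 3) (396, 360, 3)
at [ 0.4295 -0.1431  0.0589] [ 1.7998e+02 -1.0000e-02  1.7091e+02] t 11.88 F [-0.6  0.1 -0.8] w 0.0178 g 55.0
 row [-0.264, -0.005, -0.001] [0.0, -0.0, 0.001]
 row [-0.55, -0.007, -0.001] [0.0, -0.0, 0.001]
 --
```

View pics/ab1.png

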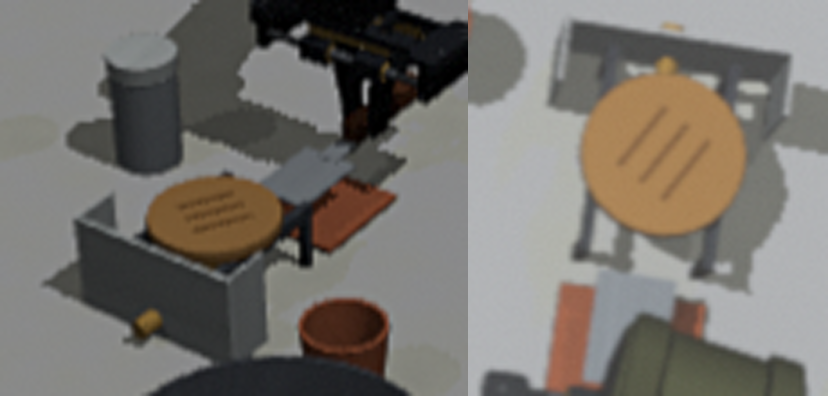

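The scene half shows the canister upright at (145,100) and the spatula tip just in front of the bars at (290,175). The top half shows the blade front edge (598,271)-(676,281) between the bar ends (580,252) and (705,268).

Run:
```python
from h import *
import pickle
np.set_printoptions(precision=4,suppress=True)
d=pickle.load(open("cam1.pkl","rb"))
f=lambda p:(np.array(p,float)-[468,0])/3.6+[340-.36,190-.36]
B=onz(d["top"],f([(598,271),(676,281),(589,385)]),.047);print("blade",B)
b=onz(d["top"],f([(572,255),(588,256),(693,271),(714,272)]),.06);print("bars",b)
m=(B[0]+B[1])/2;print("mid",m, "bar mid",b.mean(0))
# tilt from scene view: tip corners
s=lambda p:np.array(p,float)/3.6+[200-.36,160-.36]
print(onz(d["scene"],s([(262,184),(302,203)]),.047))
c=cv2.inRange(cv2.cvtColor(d["top"]["img"],cv2.COLOR_RGB2HSV),(10,90,90),(25,255,255));c[:205]=0;c[262:]=0;c[:,:365]=0;c[:,425:]=0
print("bread",onz(d["top"],[cv2.minEnclosingCircle(max(cv2.findContours(c,0,2)[0],key=cv2.contourArea))[0]],.071))
```

```text
blade [[ 0.5565 -0.1368  0.047 ]
 [ 0.5498 -0.1884  0.047 ]
 [ 0.481  -0.1297  0.047 ]]
bars [[ 0.5652 -0.1185  0.06  ]
 [ 0.5646 -0.129   0.06  ]
 [ 0.5547 -0.1979  0.06  ]
 [ 0.554  -0.2117  0.06  ]]
mid [ 0.5531 -0.1626  0.047 ] bar mid [ 0.5596 -0.1643  0.06  ]
[[ 0.5422 -0.1825  0.047 ]
 [ 0.5536 -0.1391  0.047 ]]
bread [[ 0.6355 -0.1799  0.071 ]]
```

step_arm(delta_pos=[[-0.08,0,0],[-0.18,0,0],[-0.28,-0.003,0],[-0.38,-0.003,0],[-0.48,-0.005,0],[-0.54,-0.006,0],[-0.56,-0.006,0],[-0.56,-0.006,0],[-0.56,-0.006,0]], rot=[[0,0,0],[0,0,0],[0,0,0],[0,0,0],[0,0,0],[0,0,0],[0,0,0],[0,0,0],[0,0,0]], gripper=[-1,-1,-1,-1,-1,-1,-1,-1,-1], squeeze=60)

```text
time_s: 13.0
tool_pos: [0.5391, -0.163, 0.0589]
tool_rot: [180.0, -0.0, 170.8]
force: [-0.1, -0.3, -1.0]
grip_width: 0.0174
grasp_force: 60.0
```

Now lift gently.

step_arm(delta_pos=[[0,0,-0.03],[0,0,-0.045],[0,0,-0.06],[0,0,-0.075],[0,0,-0.09],[0,0,-0.11],[0,0,-0.14],[0,0,-0.18],[0,0,-0.24],[0,0,-0.31],[0,0,-0.37],[0,0,-0.4],[0,0,-0.41],[0,0,-0.41]], rot=[[0,0,0],[0,0,0],[0,0,0],[0,0,0],[0,0,0],[0,0,0],[0,0,0],[0,0,0],[0,0,0],[0,0,0],[0,0,0],[0,0,0],[0,0,0],[0,0,0]], gripper=[-1,-1,-1,-1,-1,-1,-1,-1,-1,-1,-1,-1,-1,-1])

```text
time_s: 14.75
tool_pos: [0.5396, -0.163, 0.1407]
tool_rot: [180.0, -0.0, 170.8]
force: [0.1, 0.2, -1.5]
grip_width: 0.0174
grasp_force: 60.0
```

Run:
```python
from h import *
from cell import viewer
a=viewer.read_camera("scene");b=viewer.read_camera("top")
import pickle;pickle.dump(dict(scene=a,top=b),open("cam2.pkl","wb"))
A=cv2.resize(a["img"][130:270,200:330,::-1],None,fx=3.2,fy=3.2,interpolation=cv2.INTER_CUBIC)
B=cv2.resize(b["img"][180:320,340:440,::-1],None,fx=3.2,fy=3.2,interpolation=cv2.INTER_CUBIC)
cv2.imwrite("pics/ab2.png",np.hstack([A,B]));print(A.shape,B.shape)
plan([[(.50,-.10,.14,174)]])
```

```text
(448, 416, 3) (448, 320, 3)
at [ 0.5394 -0.163   0.1405] [-1.8000e+02 -5.0000e-02  1.7082e+02] t 14.85 F [-0.7  0.5 -2.1] w 0.0175 g 60.0
 row [0.245, 0.28, 0.003] [0.0, -0.001, -0.037]
 --
```

View pics/ab2.png

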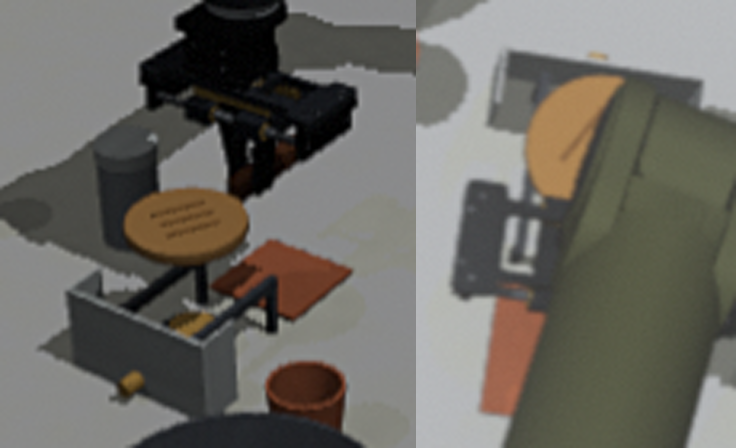

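The bread lies on the blade, lifted clear of the grid: scene half centre (187,222); the burner (190,322) and bars are visible beneath.

Run:
```python
from h import *
import pickle
d=pickle.load(open("cam2.pkl","rb"))
for n,z in(("cam0.pkl",.074),("cam2.pkl",.1425)):
    S=pickle.load(open(n,"rb"))["scene"]
    m=cv2.inRange(cv2.cvtColor(S["img"],cv2.COLOR_RGB2HSV),(8,110,80),(25,255,255));m[:180]=0;m[236:]=0;m[:,:230]=0;m[:,290:]=0
    c=max(cv2.findContours(m,0,1)[0],key=cv2.contourArea);r=cv2.boundingRect(c);e=cv2.fitEllipse(c);print(r,e)
    P=onz(S,[e[0]],z-.004);print("bread",P)   # blob incl. part of rim
p=np.array([.5394,-.163]);
plan([[(.557,.006,.14,179.5)],[(.575,.174,.14,188.5)]])
```

```text
(241, 209, 37, 22) ((259.3112487792969, 219.3585205078125), (20.558616638183594, 36.50499725341797), 86.17981719970703)
bread [[ 0.62806327 -0.17788066  0.07      ]]
(239, 189, 38, 21) ((257.7171325683594, 198.9783477783203), (20.275177001953125, 38.02655029296875), 86.94698333740234)
bread [[ 0.62774546 -0.17880757  0.1385    ]]
at [ 0.5394 -0.163   0.1405] [-1.8000e+02 -5.0000e-02  1.7082e+02] t 14.85 F [-0.7  0.5 -2.1] w 0.0175 g 60.0
 row [0.048, 0.848, 0.002] [0.0, -0.001, -0.101]
 --
 row [-0.083, 0.841, 0.0] [-0.0, 0.0, -0.105]
 --
```

step_arm(delta_pos=[[0.002,0.03,0],[0.006,0.1,0],[0.012,0.2,0],[0.018,0.32,0],[0.025,0.44,0],[0.031,0.56,0],[0.038,0.68,0],[0.043,0.77,0],[0.047,0.83,0],[0.048,0.848,0]], rot=[[0,0,-0.004],[0,0,-0.012],[0,0,-0.024],[0,0,-0.038],[0,0,-0.052],[0,0,-0.067],[0,0,-0.081],[0,0,-0.092],[0,0,-0.099],[0,0,-0.101]], gripper=[-1,-1,-1,-1,-1,-1,-1,-1,-1,-1])

```text
time_s: 16.1
tool_pos: [0.5574, 0.0065, 0.1409]
tool_rot: [-180.0, -0.0, 179.6]
force: [-0.0, -1.0, -1.7]
grip_width: 0.0178
grasp_force: 60.0
```

step_arm(delta_pos=[[-0.003,0.03,0],[-0.01,0.1,0],[-0.02,0.2,0],[-0.031,0.32,0],[-0.043,0.44,0],[-0.055,0.56,0],[-0.067,0.68,0],[-0.076,0.77,0],[-0.081,0.825,0],[-0.083,0.841,0],[-0.083,0.841,0]], rot=[[0,0,-0.004],[0,0,-0.012],[0,0,-0.025],[0,0,-0.04],[0,0,-0.055],[0,0,-0.07],[0,0,-0.085],[0,0,-0.096],[0,0,-0.103],[0,0,-0.105],[0,0,-0.105]], gripper=[-1,-1,-1,-1,-1,-1,-1,-1,-1,-1,-1])

```text
time_s: 17.48
tool_pos: [0.5755, 0.1732, 0.1409]
tool_rot: [-180.0, -0.0, -171.5]
force: [0.2, -0.2, -2.2]
grip_width: 0.0172
grasp_force: 60.0
```

Run:
```python
from h import *
from cell import viewer
a=viewer.read_camera("scene");b=viewer.read_camera("top")
import pickle;pickle.dump(dict(scene=a,top=b),open("cam3.pkl","wb"))
A=cv2.resize(a["img"][170:310,310:430,::-1],None,fx=3.2,fy=3.2,interpolation=cv2.INTER_CUBIC)
B=cv2.resize(b["img"][170:310,190:310,::-1],None,fx=3.2,fy=3.2,interpolation=cv2.INTER_CUBIC)
cv2.imwrite("pics/ab3.png",np.hstack([A,B]));print(A.shape,B.shape)
plan([[(.575,.174,.08,188.5)]])
```

```text
(448, 384, 3) (448, 384, 3)
at [0.5756 0.1727 0.141 ] [-179.97    0.   -171.57] t 17.57 F [-0.5 -0.4 -2.8] w 0.0173 g 60.0
 row [0.002, 0.007, 0.305] [-0.0, 0.0, -0.001]
 --
```

View pics/ab3.png

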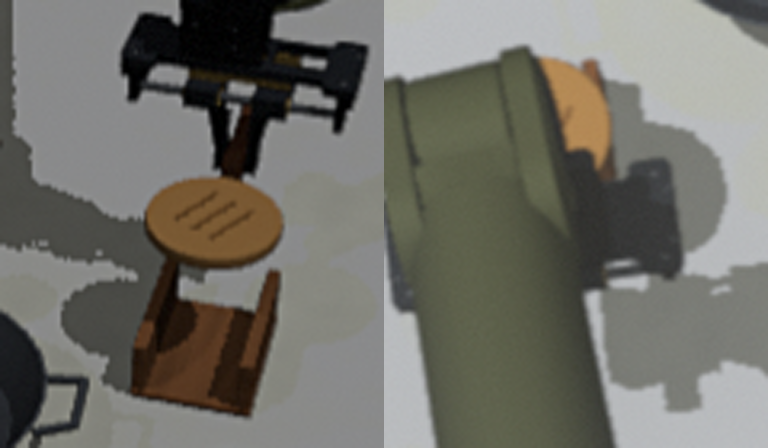

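The scene half shows the bread level on the blade at (214,220), above the stand with its boards at (165,310) and (265,315).

Run:
```python
from h import *
import pickle
np.set_printoptions(precision=4,suppress=True)
S0=pickle.load(open("cam0.pkl","rb"))["scene"];S=pickle.load(open("cam3.pkl","rb"))["scene"]
g=lambda p:np.array(p,float)/4+[210-.37,170-.37]
P=onz(S0,g([(612,317),(625,319),(567,430),(582,435),(737,338),(749,341),(699,459),(714,464)]),.055);print(P,P.mean(0))
m=cv2.inRange(cv2.cvtColor(S["img"],cv2.COLOR_RGB2HSV),(8,110,80),(25,255,255));m[:220]=0;m[256:]=0;m[:,:345]=0;m[:,405:]=0
e=cv2.fitEllipse(max(cv2.findContours(m,0,1)[0],key=cv2.contourArea));print(e,onz(S,[e[0]],.139))
```

```text
[[0.6163 0.1348 0.055 ]
 [0.6147 0.1436 0.055 ]
 [0.7397 0.1516 0.055 ]
 [0.7403 0.162  0.055 ]
 [0.603  0.2195 0.055 ]
 [0.6028 0.2278 0.055 ]
 [0.7314 0.2374 0.055 ]
 [0.732  0.2475 0.055 ]] [0.6725 0.1905 0.055 ]
((376.5957336425781, 238.1722412109375), (24.844417572021484, 41.35060501098633), 94.53667449951172) [[0.665  0.1871 0.139 ]]
```

step_arm(delta_pos=[[-0.002,0.004,0.04],[-0.006,0.01,0.1],[-0.006,0.012,0.17],[-0.006,0.012,0.23],[-0.006,0.012,0.28],[-0.006,0.012,0.31],[-0.006,0.012,0.33],[-0.006,0.012,0.34],[-0.006,0.012,0.35],[-0.006,0.012,0.36],[-0.006,0.012,0.37],[-0.006,0.012,0.38],[-0.006,0.012,0.39],[-0.006,0.012,0.41],[-0.006,0.012,0.43],[-0.006,0.012,0.445],[-0.006,0.012,0.445]], rot=[[0,0,0],[0,0,0],[0,0,0],[0,0,0],[0,0,0],[0,0,0],[0,0,0],[0,0,0],[0,0,0],[0,0,0],[0,0,0],[0,0,0],[0,0,0],[0,0,0],[0,0,0],[0,0,0],[0,0,0]], gripper=[-1,-1,-1,-1,-1,-1,-1,-1,-1,-1,-1,-1,-1,-1,-1,-1,-1])

```text
time_s: 19.7
tool_pos: [0.576, 0.1764, 0.0516]
tool_rot: [-180.0, -0.0, -171.5]
force: [-0.3, 0.3, -1.0]
grip_width: 0.0173
grasp_force: 60.0
```

Run:
```python
from h import *
from cell import viewer
a=viewer.read_camera("scene");b=viewer.read_camera("top")
import pickle;pickle.dump(dict(scene=a,top=b),open("cam4.pkl","wb"))
A=cv2.resize(a["img"][170:310,310:430,::-1],None,fx=3.2,fy=3.2,interpolation=cv2.INTER_CUBIC)
B=cv2.resize(b["img"][170:310,190:310,::-1],None,fx=3.2,fy=3.2,interpolation=cv2.INTER_CUBIC)
cv2.imwrite("pics/ab4.png",np.hstack([A,B]))
m=cv2.inRange(cv2.cvtColor(a["img"],cv2.COLOR_RGB2HSV),(8,110,80),(25,255,255));m[:220]=0;m[:,:335]=0;m[:,405:]=0
e=cv2.fitEllipse(max(cv2.findContours(m,0,1)[0],key=cv2.contourArea));print(e,onz(a,[e[0]],.065))
plan([])
```

```text
((376.0909423828125, 261.27520751953125), (25.428617477416992, 41.04758071899414), 94.97742462158203) [[0.66425524 0.19030006 0.065     ]]
at [0.5763 0.1765 0.052 ] [ 1.8000e+02  1.0000e-02 -1.7148e+02] t 19.8 F [-0.2 -0.3 -1.1] w 0.0171 g 60.0
```

View pics/ab4.png

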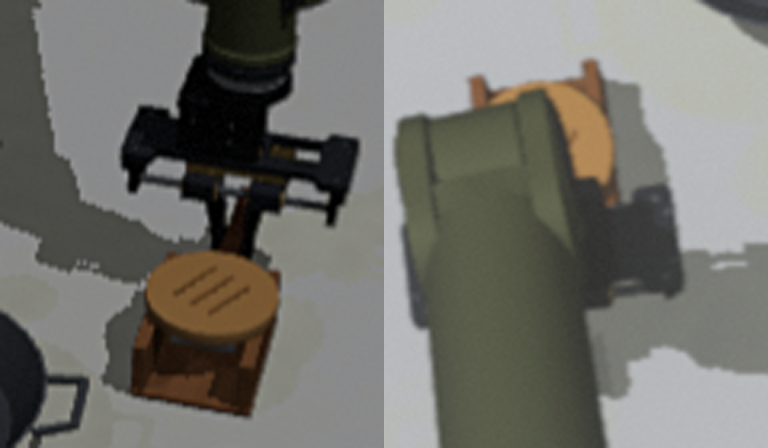

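The bread rests across both boards, centred over the stand (scene half (212,293)), and the wrist load is back to that of the spatula alone. I draw the spatula straight out.

step_arm(delta_pos=[[0.03,0,0],[0.1,0,0],[0.2,0,0],[0.3,0,0],[0.4,0,0],[0.5,0,0],[0.56,0,0],[0.6,0,0],[0.6,0,0]], rot=[[0,0,0],[0,0,0],[0,0,0],[0,0,0],[0,0,0],[0,0,0],[0,0,0],[0,0,0],[0,0,0]], gripper=[-1,-1,-1,-1,-1,-1,-1,-1,-1])

```text
time_s: 20.92
tool_pos: [0.4574, 0.1588, 0.0521]
tool_rot: [180.0, 0.0, -171.5]
force: [0.2, 0.1, -0.6]
grip_width: 0.0176
grasp_force: 60.0
```

Run:
```python
from h import *
from cell import viewer
b=viewer.read_camera("top")
m=cv2.inRange(cv2.cvtColor(b["img"],cv2.COLOR_RGB2HSV),(10,100,110),(25,255,255));m[:190]=0;m[262:]=0;m[:,:210]=0;m[:,275:]=0
c=max(cv2.findContours(m,0,1)[0],key=cv2.contourArea);e=cv2.minEnclosingCircle(c);print(e,cv2.boundingRect(c),onz(b,[e[0]],.067))
plan([[(.475,.01,.045,180)]])
```

```text
((239.8686981201172, 217.42837524414062), 31.325361251831055) (217, 190, 45, 56) [[0.6668844  0.18634589 0.067     ]]
at [0.4579 0.1588 0.0522] [ 1.7999e+02  5.0000e-02 -1.7147e+02] t 20.98 F [ 0.8 -0.2 -0.9] w 0.0176 g 60.0
 row [0.026, -0.749, 0.036] [0.0, 0.001, 0.099]
 --
```

step_arm(delta_pos=[[0.005,-0.12,0],[0.01,-0.3,0],[0.02,-0.5,0],[0.026,-0.68,0],[0.026,-0.749,0.03],[0.026,-0.749,0.08],[0.026,-0.749,0.13],[0.026,-0.749,0.16],[0.026,-0.749,0.175],[0.026,-0.749,0.175]], rot=[[0,0,0.016],[0,0,0.04],[0,0,0.066],[0,0,0.09],[0,0,0.099],[0,0,0.099],[0,0,0.099],[0,0,0.099],[0,0,0.099],[0,0,0.099]], gripper=[-1,-1,-1,-1,-1,-1,-1,-1,-1,-1])

```text
time_s: 22.22
tool_pos: [0.4745, 0.0102, 0.0168]
tool_rot: [-180.0, -0.0, -179.9]
force: [0.3, -0.6, -0.8]
grip_width: 0.0178
grasp_force: 60.0
```

Run:
```python
from h import *
from cell import viewer
a=viewer.read_camera("scene")
m=cv2.inRange(cv2.cvtColor(a["img"],cv2.COLOR_RGB2HSV),(8,110,80),(25,255,255));m[:220]=0;m[:,:335]=0;m[:,405:]=0
e=cv2.fitEllipse(max(cv2.findContours(m,0,1)[0],key=cv2.contourArea));print(e,onz(a,[e[0]],.065))
plan([])
```

```text
((375.9920349121094, 261.52313232421875), (24.828428268432617, 41.187313079833984), 95.85972595214844) [[0.6653454  0.19042115 0.065     ]]
at [0.4748 0.0101 0.017 ] [ 1.7999e+02  1.0000e-02 -1.7995e+02] t 22.27 F [-0.8 -0.3 -1.1] w 0.0176 g 60.0
```

step_arm(delta_pos=[[0,0,0.006],[0,0,0.011],[0,0,0.011]], rot=[[0,0,0],[0,0,0],[0,0,0]], gripper=[-1,-1,-1])

```text
time_s: 22.65
tool_pos: [0.4749, 0.0098, 0.0151]
tool_rot: [180.0, 0.0, -180.0]
force: [-0.5, 0.8, 1.9]
grip_width: 0.0174
grasp_force: 60.0
```

Contact; release and rise.

step_arm(delta_pos=[[0,0,0],[0,0,0],[0,0,0],[0,0,0],[0,0,-0.1],[0,0,-0.3],[0,0,-0.55],[0,0,-0.75],[0,0,-0.75]], rot=[[0,0,0],[0,0,0],[0,0,0],[0,0,0],[0,0,0],[0,0,0],[0,0,0],[0,0,0],[0,0,0]], gripper=[-0.5,-0.1,0,0,0,0.5,1,1,1], squeeze=20)

```text
time_s: 23.78
tool_pos: [0.477, 0.01, 0.1681]
tool_rot: [179.9, 0.4, -180.0]
force: [-0.1, 0.3, 0.3]
grip_width: 0.0757
grasp_force: 0.0
```

Run:
```python
from h import *
from cell import viewer
b=viewer.read_camera("top"); h=cv2.cvtColor(b["img"],cv2.COLOR_RGB2HSV)
# canister lid: expected pixel, then white disc (brighter than bench?) via Hough
e=proj(b,[[.4865,-.331,.11]])[0]; print("exp",e)
x,y=e.astype(int); g=cv2.resize(b["img"][y-28:y+28,x-28:x+28,1],None,fx=4,fy=4,interpolation=cv2.INTER_CUBIC)
c=cv2.HoughCircles(g,cv2.HOUGH_GRADIENT,1,200,param1=60,param2=12,minRadius=48,maxRadius=62)
c=c[0][0];print(c, onz(b,[[x-28-.375+c[0]/4,y-28-.375+c[1]/4]],.11))
m=cv2.inRange(h,(0,90,60),(15,255,255));m[:265]=0;m[318:]=0;m[:,:355]=0;m[:,410:]=0
c=max(cv2.findContours(m,0,1)[0],key=cv2.contourArea).reshape(-1,2)
print("tile",cv2.minAreaRect(onz(b,c,.008)[:,:2].astype(np.float32)))
plan([[(.49,-.17,.19,175)],[(.486,-.331,.165,170.8)],[(.486,-.331,.065,170.8)]])
```

```text
exp [464.25771835 291.62208487]
[114.5 116.5  53.7] [[ 0.48620867 -0.33097105  0.11      ]]
tile ((0.4977678060531616, -0.15584924817085266), (0.09957074373960495, 0.09709426015615463), 80.50740814208984)
at [0.4755 0.0099 0.166 ] [ 1.7993e+02  1.7000e-01 -1.7998e+02] t 23.82 F [-0.5  0.1 -0.2] w 0.0799 g 0.0
 row [-0.072, -0.9, -0.121] [0.001, 0.002, 0.058]
 --
 row [-0.05, -0.804, 0.125] [0.0, -0.0, 0.049]
 --
 row [0.0, -0.0, 0.5] [0.0, 0.0, 0.0]
 --
```

step_arm(delta_pos=[[-0.072,-0.9,-0.12],[-0.072,-0.9,-0.12],[-0.072,-0.9,-0.12],[-0.072,-0.9,-0.12],[-0.072,-0.9,-0.12],[-0.072,-0.9,-0.12]], rot=[[0,0,0.058],[0,0,0.058],[0,0,0.058],[0,0,0.058],[0,0,0.058],[0,0,0.058]], gripper=[1,1,1,1,1,1])

```text
time_s: 24.58
tool_pos: [0.4888, -0.1684, 0.1877]
tool_rot: [180.0, -0.1, 175.2]
force: [0.9, 0.5, 0.4]
grip_width: 0.0867
grasp_force: 0.0
```

step_arm(delta_pos=[[-0.05,-0.804,0],[-0.05,-0.804,0],[-0.05,-0.804,0],[-0.05,-0.804,0],[-0.05,-0.804,0],[-0.05,-0.804,0]], rot=[[0,0,0.049],[0,0,0.049],[0,0,0.049],[0,0,0.049],[0,0,0.049],[0,0,0.049]], gripper=[1,1,1,1,1,1])

```text
time_s: 25.32
tool_pos: [0.486, -0.3289, 0.1885]
tool_rot: [179.9, -0.0, 171.0]
force: [-0.6, 0.4, -0.3]
grip_width: 0.0871
grasp_force: 0.0
```

Run:
```python
from h import *
plan([[(.486,-.331,.19,170.8),(.486,-.331,.064,170.8)]])
```

```text
at [ 0.486  -0.3289  0.1885] [ 1.7991e+02 -1.0000e-02  1.7102e+02] t 25.32 F [-0.6  0.4 -0.3] w 0.0871 g 0.0
 row [-0.002, -0.011, -0.008] [0.001, -0.0, 0.003]
 row [-0.002, -0.012, 0.622] [0.001, -0.0, 0.003]
 --
```

step_arm(delta_pos=[[-0.002,-0.012,0.1],[-0.002,-0.012,0.25],[-0.002,-0.012,0.4],[-0.002,-0.012,0.53],[-0.002,-0.012,0.6],[-0.002,-0.012,0.622],[-0.002,-0.012,0.622]], rot=[[0,0,0],[0,0,0],[0,0,0],[0,0,0],[0,0,0],[0,0,0],[0,0,0]], gripper=[1,1,1,1,1,1,1])

```text
time_s: 26.2
tool_pos: [0.4853, -0.3339, 0.0646]
tool_rot: [-180.0, 0.0, 170.8]
force: [0.8, -0.5, 0.7]
grip_width: 0.087
grasp_force: 0.0
```

step_arm(delta_pos=[[0,0,0],[0,0,0],[0,0,0],[0,0,0],[0,0,0],[0,0,0]], rot=[[0,0,0],[0,0,0],[0,0,0],[0,0,0],[0,0,0],[0,0,0]], gripper=[0.6,0.3,0,-0.3,-0.3,-0.3], squeeze=20)

```text
time_s: 26.95
tool_pos: [0.4855, -0.3335, 0.0647]
tool_rot: [180.0, 0.0, 170.8]
force: [0.4, 1.3, 3.5]
grip_width: 0.0623
grasp_force: 20.0
```

step_arm(delta_pos=[[0,0,-0.05],[0,0,-0.13],[0,0,-0.22],[0,0,-0.26],[0,0,-0.26]], rot=[[0,0,0],[0,0,0],[0,0,0],[0,0,0],[0,0,0]], gripper=[-0.3,-0.3,-0.3,-0.3,-0.3])

```text
time_s: 27.58
tool_pos: [0.4856, -0.334, 0.1173]
tool_rot: [-180.0, 0.1, 170.8]
force: [-0.4, 0.4, -2.3]
grip_width: 0.0626
grasp_force: 20.0
```

Run:
```python
from h import *
plan([[(.498,-.157,.115,170.8),(.498,-.157,.076,170.8)]])
```

```text
at [ 0.4856 -0.334   0.1173] [-1.7999e+02  1.0000e-01  1.7082e+02] t 27.57 F [-0.4  0.4 -2.3] w 0.0626 g 20.0
 row [0.08, 0.884, 0.011] [-0.0, 0.001, 0.0]
 row [0.08, 0.884, 0.206] [-0.0, 0.001, 0.0]
 --
```

step_arm(delta_pos=[[0.01,0.1,0],[0.03,0.3,0],[0.05,0.55,0],[0.07,0.77,0],[0.082,0.87,0],[0.082,0.884,0],[0.082,0.884,0.05],[0.082,0.884,0.12],[0.082,0.884,0.17],[0.082,0.884,0.195],[0.082,0.884,0.205],[0.082,0.884,0.205]], rot=[[0,0,0],[0,0,0],[0,0,0],[0,0,0],[0,0,0],[0,0,0],[0,0,0],[0,0,0],[0,0,0],[0,0,0],[0,0,0],[0,0,0]], gripper=[-0.3,-0.3,-0.3,-0.3,-0.3,-0.3,-0.3,-0.3,-0.3,-0.3,-0.3,-0.3])

```text
time_s: 29.08
tool_pos: [0.4973, -0.1567, 0.0754]
tool_rot: [-180.0, 0.0, 170.8]
force: [-0.4, -0.3, -1.6]
grip_width: 0.0622
grasp_force: 20.0
```

Run:
```python
from h import *
plan([[(.4975,-.157,.0725,170.8)]])
```

```text
at [ 0.4973 -0.1567  0.0754] [-1.8000e+02  1.0000e-02  1.7081e+02] t 29.07 F [-0.4 -0.3 -1.6] w 0.0622 g 20.0
 row [-0.001, -0.001, 0.015] [-0.0, 0.0, 0.0]
 --
```

step_arm(delta_pos=[[0,0,0.006],[0,0,0.012],[0,0,0.014],[0,0,0.014]], rot=[[0,0,0],[0,0,0],[0,0,0],[0,0,0]], gripper=[-0.3,-0.3,-0.3,-0.3])

```text
time_s: 29.58
tool_pos: [0.4973, -0.1565, 0.0727]
tool_rot: [180.0, 0.0, 170.8]
force: [-0.5, 0.2, -0.4]
grip_width: 0.062
grasp_force: 20.0
```

step_arm(delta_pos=[[0,0,0.003],[0,0,0.004],[0,0,0.004]], rot=[[0,0,0],[0,0,0],[0,0,0]], gripper=[-0.3,-0.3,-0.3])

```text
time_s: 29.95
tool_pos: [0.498, -0.1566, 0.0726]
tool_rot: [180.0, 0.1, 170.8]
force: [-1.0, 0.4, 5.3]
grip_width: 0.0624
grasp_force: 19.9
```

step_arm(delta_pos=[[0,0,0],[0,0,0],[0,0,0],[0,0,-0.1],[0,0,-0.35],[0,0,-0.65],[0,0,-0.9],[0,0,-0.95],[0,0,-0.95]], rot=[[0,0,0],[0,0,0],[0,0,0],[0,0,0],[0,0,0],[0,0,0],[0,0,0],[0,0,0],[0,0,0]], gripper=[0.6,1,1,1,1,1,1,1,1])

```text
time_s: 31.08
tool_pos: [0.4972, -0.1566, 0.2617]
tool_rot: [180.0, 0.0, 170.8]
force: [0.1, 0.4, 1.1]
grip_width: 0.087
grasp_force: 0.0
```

step_arm(delta_pos=[[0.2,0.8,0],[0.2,0.8,0],[0.2,0.8,0],[0.2,0.8,0],[0.2,0.8,0],[0.2,0.8,0]], rot=[[0,0,0],[0,0,0],[0,0,0],[0,0,0],[0,0,0],[0,0,0]], gripper=[1,1,1,1,1,1])

```text
time_s: 31.82
tool_pos: [0.483, 0.0061, 0.2611]
tool_rot: [-180.0, -0.1, 170.7]
force: [-0.4, 0.1, 0.4]
grip_width: 0.0868
grasp_force: 0.0
```

step_arm(delta_pos=[[0.1,0.95,0],[0.1,0.95,0],[0.1,0.95,0],[0.1,0.95,0],[0.1,0.95,0],[0.1,0.95,0]], rot=[[0,0,0],[0,0,0],[0,0,0],[0,0,0],[0,0,0],[0,0,0]], gripper=[1,1,1,1,1,1])

```text
time_s: 32.58
tool_pos: [0.4944, 0.196, 0.2618]
tool_rot: [-180.0, 0.0, 170.6]
force: [0.4, -0.1, 0.7]
grip_width: 0.0873
grasp_force: 0.0
```

Run:
```python
from h import *
from cell import viewer
b=viewer.read_camera("top");a=viewer.read_camera("scene")
e=proj(b,[[.4975,-.157,.118]])[0]; x,y=e.astype(int)
g=cv2.resize(b["img"][y-28:y+28,x-28:x+28,1],None,fx=4,fy=4,interpolation=cv2.INTER_CUBIC)
c=cv2.HoughCircles(g,cv2.HOUGH_GRADIENT,1,200,param1=60,param2=12,minRadius=48,maxRadius=62)[0][0]
print("lid",c,onz(b,[[x-28-.375+c[0]/4,y-28-.375+c[1]/4]],.118))
B=cv2.resize(b["img"][170:340,200:440,::-1],None,fx=1.65,fy=1.65,interpolation=cv2.INTER_CUBIC)
A=cv2.resize(a["img"][160:310,210:430,::-1],None,fx=1.8,fy=1.8,interpolation=cv2.INTER_CUBIC)
B=cv2.resize(B,None,fx=2,fy=2)[:, :];A=cv2.resize(A,(B.shape[1],int(A.shape[0]*B.shape[1]/A.shape[1])))
V=np.vstack([B,A]);V=cv2.resize(V,None,fx=600/V.shape[0],fy=600/V.shape[0]);print(V.shape);cv2.imwrite("pics/fin.png",V)
plan([])
```

```text
lid [106.5 114.5  53.6] [[ 0.49807157 -0.15216799  0.118     ]]
(600, 432, 3)
at [0.4942 0.1966 0.262 ] [1.7998e+02 2.0000e-02 1.7063e+02] t 32.67 F [ 0.8  0.1 -0.5] w 0.0869 g 0.0
```

View pics/fin.png

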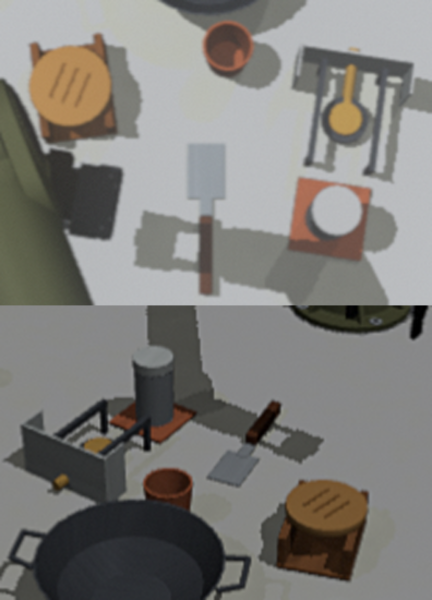

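The top view shows the bread on the stand at (70,85), the spatula flat at (207,220), and the canister on its tile at (335,210). The scene half confirms it is upright. I check the lid centre against the start picture.

Run:
```python
from h import *
from cell import viewer
import pickle
for b,s in((pickle.load(open("cam0.pkl","rb"))["top"],0),(viewer.read_camera("top"),1)):
  h=cv2.cvtColor(b["img"],cv2.COLOR_RGB2HSV)
  for dx in(-1,0,1):
    x,y=388+dx,287
    g=cv2.resize(b["img"][y-28:y+28,x-28:x+28,1],None,fx=4,fy=4,interpolation=cv2.INTER_CUBIC)
    c=cv2.HoughCircles(g,cv2.HOUGH_GRADIENT,1,200,param1=60,param2=12,minRadius=52,maxRadius=60)[0][0]
    print(s,"hough",c,onz(b,[[x-28-.375+c[0]/4,y-28-.375+c[1]/4]],.118))
  print(s,"row 287 S:",h[287,366:412,1],"V:",h[287,366:412,2])
b=viewer.read_camera("top");h=cv2.cvtColor(b["img"],cv2.COLOR_RGB2HSV)
m=cv2.inRange(h,(10,120,120),(25,255,255));m[:190]=0;m[262:]=0;m[:,:205]=0;m[:,280:]=0
e=cv2.fitEllipse(max(cv2.findContours(m,0,1)[0],key=cv2.contourArea));print("bread",e,onz(b,[e[0]],.067))
```

```text
0 hough [120.5 108.5  54.9] [[ 0.49920064 -0.1578353   0.118     ]]
0 hough [116.5 108.5  54.9] [[ 0.49920064 -0.1578353   0.118     ]]
0 hough [112.5 108.5  54.9] [[ 0.49920064 -0.1578353   0.118     ]]
0 row 287 S: [125 125 124 129 123 102  50   3   8   6   5   5   7   6   4   6   4   4
   6   7   6   6   4   6   6   5   6   6   6   4   6   6   6   4   6   5
   8  36  35  16  11  11  11  11   9   9] V: [157 157 156 158 153 133 103  85  96 126 159 169 172 172 171 172 171 172
 171 171 170 170 172 172 171 170 170 171 172 171 171 172 171 171 173 170
 153 121 109 113 116 116 116 116 115 116]
1 hough [113.5 111.5  54.7] [[ 0.4975066  -0.15385135  0.118     ]]
1 hough [109.5 111.5  54.7] [[ 0.4975066  -0.15385135  0.118     ]]
1 hough [105.5 111.5  54.7] [[ 0.4975066  -0.15385135  0.118     ]]
1 row 287 S: [126 127 127 113  61   5   9   5   6   5   5   4   7   7   7   5   7   5
   4   5   7   7   5   7   7   4   7   7   5   5   5   5   7   3   3  36
  81  77  37  14  10  12  12   8  10  10] V: [172 173 171 153 117  94 109 147 178 190 190 188 190 191 190 189 190 189
 189 188 190 191 189 190 190 189 190 189 190 189 189 190 190 187 169 135
 114 113 118 125 128 128 130 126 128 128]
bread ((238.51943969726562, 214.94656372070312), (44.72994613647461, 48.672035217285156), 11.595465660095215) [[0.67291322 0.18969468 0.067     ]]
```

The canister is about 3 mm from the middle of its tile and the bread within about 4 mm of the stand's centre, so I hand in.

```bash
python3 -c "
from cell import env
print(env.sign_off())"
```

```text
the job is handed in; nothing more can be done
None
```

I handed the job in after about 33 s: the bread is on the cooling stand within about 4 mm of its centre, the spatula lies flat and right way up on the bench, the canister stands upright about 3 mm from the middle of its tile, and the final pictures showed nothing else moved; the sign-off gave no verdict.

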